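# Pin the citrus press's lever and secure it with its R-clip

### The arm

A 6-joint arm with a two-finger parallel gripper is mounted at the origin on a cart in front of the work surface, level with it; the furniture and walls round the work are solid. World frame = base frame: x ahead of the robot, y to its left, z up, the work surface at z = 0. Lengths are in m, angles in rad, forces in N, time in s.
With the tool pointing down it reaches from about 0.35 to 0.775 m from the base axis. Payload 7.3 kg.
Tool frame: the origin (TCP) lies at the centre of the arm's flange, where the gripper is bolted on; the fingertips stand 178 mm ahead of it and the grasp point (between the pads) lies 159 mm ahead of it; z points along the fingers, y is the line along which they close (so a half turn about z gives the same grasp; the last joint's range is limited). The gripper opens to 92 mm and grips with 3 to 60 N. Pads are 19 mm wide; open, the fingers measure 130 mm over their backs; the gripper's body (75 mm by 190 mm) begins 47 mm behind the grasp point.
Start: joints at [-1.44, 0.342, 1.524, -0, 1.275, -0.146], TCP at [0.143, -0.505, 0.405] pointing down, gripper open.
Joint ranges: [-2.53, 2.53], [-0.77, 2.02], [0.04, 2.7], [-1, 4.14], [0.28, 2.66], [-3.11, 3.11]. Speed limits (rad/s): [2.57, 2.57, 3.14, 3.14, 3.14, 3.14].

### API

Orientations are given as [roll, pitch, yaw] about the fixed x, y, z axes, in that order (R = Rz(yaw) Ry(pitch) Rx(roll)).
In Python, from cell import telemetry, vision, ticket gives the robot as it stands.
- The arm moves only by the shell command python3 -m crank 'ROWS' [FORCE]. ROWS is JSON, a list of rows, each a list of 5 numbers: the gripper command: -1 is shut, 1 is fully open, values between are in proportion, then the shift along the tool's x, y, z in mm, then the turn about the tool's z in rad. In form: [[fingers, dx, dy, dz, roll], ...]. A call has 1 to 12 rows; each row is the pose to reach, as a shift and turn from the pose commanded when the call began, along the tool's axes at that moment; what a row does not reach only later rows make up. A row lasts 1/12 s, in which the tool goes at most 41.7 mm and 7.16 degrees, less where a joint would pass 70% of its speed; a pose out of reach is approached as far as the arm can. A call with a gripper value outside its range is refused whole. The fingers move at their own pace and stop on an object; FORCE is the grip in N (left out, the last holds). Time passes only in rows, so rows that repeat a pose let the fingers close. It gives the time, the measured TCP pose, the force, the opening and the grip force at its end, in the units of the state.
- telemetry.observe(): the state, without advancing time (a new reading comes with each control period).
- vision.read_camera(name): name is "scene" or "top" or "wrist"; returns (picture, depth): 400x640x3 uint8, red, green, blue; 400x640 float32, m along the optical axis (not along the pixel's ray), 0 where there is no reading.
- vision.get_calibration(name): a dict with "camera_matrix" (3x3 intrinsics, pixels), "rvec" (rotation vector, rad) and "tvec" (3), from world to camera coordinates, as OpenCV has them. Camera axes: x right, y down, z forward; pixel columns grow to the right and rows downward; lengths in m; the calibration is good to about 2 mm. The wrist camera is an equidistant fisheye: a pixel r from the principal point sees the ray r / f radians off the axis. A picture is of the moment at which its call begins: read the wrist's pose just before it. get_calibration takes no time and is no camera call; for the wrist camera it gives the pose at the moment of the call.
- ticket.hand_in(): hands the job in; it is judged then, once.
The state is a dict: "time": time; "qpos": joint angles; "qvel": joint speeds; "joint_efforts": joint torques, N m; "tool_pos": TCP position; "tool_rot": TCP orientation; "contact_force": force on the tool from outside, world axes, zero at the start; "torque": the same for the moment, N m; "opening": finger opening in m; "grip_force": force on a finger pad.
Only numpy, scipy, OpenCV 4.12 (cv2) and the standard library are available. Lean on these libraries where they do the work, as an engineer would, in place of code of your own. Each camera call takes 0.05 s, during which the arm holds its last target. There are 200 camera calls.

### The job

The lever of the citrus press is back in its fork after washing: push its clevis pin fully home, then take the R-clip from the wooden drying block and ease its straight leg down through the pin's cross-hole until the bent leg has ridden over the pin and closed round its underside. The pin has turned a little in its bore, so feel for the hole and do not force the clip. Let go, and leave the jigger, the tumbler and the lime half where they stand.

Things in the scene. Friction and masses are not known exactly. Their poses are not given: they have to be found in the camera images.
- press: Low cast bench press for citrus, fixed. Origin: centre of its underside, z up. Lever and wooden handle point to its -x; the column with the fork stands at its +x end. The fork's cheeks reach 16 mm either side of the middle plane (y = 0). The clevis pin runs along y through (60, 0, 108) mm. Nothing near the pin rises over 16 mm above its axis. The lever lies on its stop: leave it
- pin_head (a point): Centre of the outer face of the clevis pin's round head (30 mm across, 9 mm thick, on the pin's axis, on the press's +y side). Axes as the press's. Push it to the press's -y; it moves with the pin
- pin (a joint): How far the steel clevis pin (20 mm thick) stands out of the fork, m: 0 = home, head against the cheek (hard stop). Starts 16 to 23 mm out, its cross-hole hidden in the fork. Sliding takes about 4 N; it stays where left
- pin_hole (a point): Centre of the 6.6 mm cross-hole, on the pin's axis; pin home: 27 mm to the -y side of the press's middle plane, 14 mm from the pin's end. Axes as the press's, NOT turning with the pin. The pin has turned by an unknown 16 to 36 degrees: the hole's upper mouth leans to one side (press -x or +x: feel or look) and lies 2.5 to 6 mm off the middle, where a straight drop meets plain steel
- clip: R-clip of 5 mm spring wire, 100 mm tall, 50 to 85 g, upright in the block's slot. Origin: centre of its black grip, a slab 26 mm along the clip's x, 10 mm along y (flat faces to pinch), 30 mm along z (up). Straight leg straight down from it, bent leg on its +x side in the x-z plane. To fit, its y lies along the pin, bent leg to either side. Seated, the origin is 44 mm above the pin's axis
- clip_tip (a point): Flat-cut lower end of the straight leg (5 mm thick), 84.5 mm below the clip's origin at x = y = 0. Axes as the clip's. Once caught a few mm deep in the hole's mouth it can turn the pin (friction about 0.055 N m) upright as it is drawn back to the middle; it goes through when the hole is upright
- clip_leg (a joint): Angle by which the bent leg is sprung open about the loop, rad (3.2 N m/rad): 0 at rest and when shut round the pin, about 0.12 while its throat rides over the pin. Its flared tip is 66 mm below the clip's origin, at x = 14.5 mm (outer edge 17 mm). It meets the pin with the origin 65 mm above the pin's axis; pushing it over takes some 4 to 10 N, then it springs shut
- clip_seat (a point): Point on the straight leg's axis 44 mm below the clip's origin, opposite the hollow of the bent leg: lies at the centre of the cross-hole when the clip is seated. Axes as the clip's
- block: Wooden drying block, 116 x 50 x 38 mm, fixed, long side along its x; origin: centre of its underside. The clip stands in the slot at its middle (6.4 mm wide, 34 mm deep; the other slots are empty), axes parallel to the block's, the clip's origin 88.5 mm above the worktop; lift the clip straight up by at least 40 mm
- jigger: Two-ended brass measure, 47 x 47 x 100 mm, standing on the worktop (origin: centre of its underside). Leave alone
- tumbler: Clear glass tumbler, 77 x 77 x 94 mm, standing on the worktop behind the work (origin: centre of its underside). Leave alone
- lime_half: Half a lime, 54 x 54 x 35 mm, cut face down on the worktop (origin: centre of its underside). Leave alone

How it is judged:
By the outcome, as a careful person would: the job done as asked, in the order asked, and still so for the second after the job is handed in, with the robot touching nothing.
It also fails if it takes over 64 s, if anything falls off the work surface, if the arm or the gripper's body presses on something with over 40 N, if the wrist force passes 120 N, or if a joint passes its speed limit or range.

## Working session

There is one attempt and no reset: what is moved stays moved. The work goes in short steps, Python scripts to look and compute and a shell command to move; the robot and the scene stay as the last step left them, time stands still between calls to the robot, and variables do not carry over. Pictures are saved under pics/ and viewed, at most 10 in all, crops included, and the job is handed in when it is done.

```bash
ls; mkdir -p pics
python3 - <<'E'
from cell import telemetry, vision
import cv2, numpy as np
print(telemetry.observe())
for n in("scene","top"):
    p,d=vision.read_camera(n); np.savez(f"pics/{n}.npz",p=p,d=d)
    cv2.imwrite(f"pics/{n}.png",p[:,:,::-1]); print(n,vision.get_calibration(n))
E
```

```text
pics
{'time': 0.0, 'qpos': array([-1.44000158e+00,  3.42725905e-01,  1.52501926e+00,  1.96508071e-06,
        1.27540404e+00, -1.46013319e-01]), 'qvel': array([-0.00024031,  0.0011955 ,  0.00155909,  0.00066505,  0.00136273,
        0.00146723]), 'joint_efforts': array([ 9.69883399e-05, -4.31234050e+01, -2.44217044e+01,  7.20440154e-02,
        5.61321003e-02, -1.31546972e-04]), 'tool_pos': array([ 0.14347247, -0.50487396,  0.40404232]), 'tool_rot': array([-3.14005295e+00, -2.28328267e-04,  2.76807316e-01]), 'contact_force': array([-0.6048059 , -0.4585132 ,  0.05633806]), 'torque': array([-0.02475966,  0.02055232, -0.04576171]), 'grip_force': 0.0, 'opening': 0.09172783321236673}
scene {'camera_matrix': array([[501.48840239,   0.        , 314.42799487],
       [  0.        , 501.48840239, 206.09743994],
       [  0.        ,   0.        ,   1.        ]]), 'rvec': array([ 2.31991591, -0.90319977,  0.29402295]), 'tvec': array([-0.43132689,  0.290613  ,  0.83813756])}
top {'camera_matrix': array([[462.70476097,   0.        , 332.65513121],
       [  0.        , 462.70476097, 195.37506865],
       [  0.        ,   0.        ,   1.        ]]), 'rvec': array([ 2.22379303, -2.15886544,  0.10736996]), 'tvec': array([-0.09954204,  0.51526125,  1.03293653])}
```

View pics/scene.png

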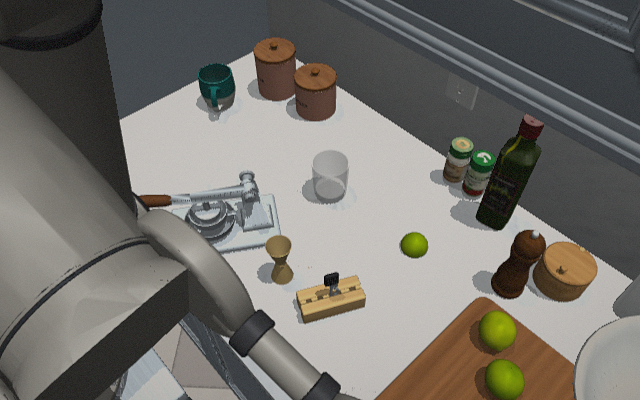

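View pics/top.png

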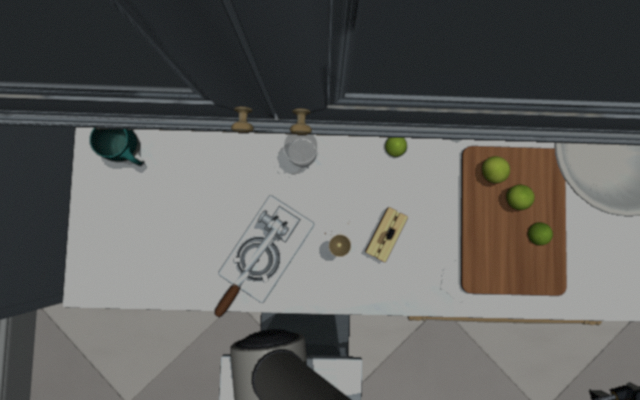

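The scene view shows the press (about 215,215), the jigger (280,258), the block with the clip (332,295) and the tumbler (330,175). The top view has the press base corners at (272,196), (314,225), (263,301) and (219,270), the block at (386,235), the jigger at (340,245) and the tumbler at (301,149).

```bash
cat > h.py <<'E'
import numpy as np, cv2
from cell import telemetry, vision
def Rt(c): return cv2.Rodrigues(c["rvec"])[0], np.array(c["tvec"]).ravel()
def rays(c,uv,fish=False):
    K=c["camera_matrix"]; uv=np.atleast_2d(np.float64(uv))
    a=(uv-[K[0,2],K[1,2]])/[K[0,0],K[1,1]]
    if fish:
        th=np.linalg.norm(a,axis=1,keepdims=True)+1e-12
        d=np.hstack([a/th*np.sin(th),np.cos(th)])
    else: d=np.hstack([a,np.ones((len(a),1))])
    R,t=Rt(c); return -R.T@t, d@R
def plane(c,uv,z,fish=False):
    o,d=rays(c,uv,fish); return o+d*((z-o[2])/d[:,2])[:,None]
def proj(c,P,fish=False):
    R,t=Rt(c); K=c["camera_matrix"]; p=np.atleast_2d(P)@R.T+t
    r=np.hypot(p[:,0],p[:,1]); s=np.arctan2(r,p[:,2])/r if fish else 1/p[:,2]
    return p[:,:2]*s[:,None]*[K[0,0],K[1,1]]+[K[0,2],K[1,2]]
E
python3 - <<'E'
from h import *
c=vision.get_calibration("top"); np.set_printoptions(precision=4,suppress=True)
print("cam",rays(c,[[0,0]])[0])
for z in(0,0.015): print("press",z,plane(c,[[272,196],[314,225],[263,301],[219,270]],z))
print("block",plane(c,[[388,208],[407,216],[385,262],[366,253]],0.038))
print("clip",plane(c,[[390,234]],0.1),"jig",plane(c,[[340,245]],0.1),"tumb",plane(c,[[301,147]],0.09), "lime",plane(c,[[396,147]],0.03))
p=np.load("pics/top.npz")["p"]; q=np.load("pics/scene.npz")["p"]
a=cv2.resize(p[185:320,205:415],None,fx=3,fy=3,interpolation=2); b=cv2.resize(q[160:330,130:380],None,fx=2.52,fy=2.52,interpolation=2)[:, :630]
a=cv2.resize(p[185:310,210:350],(400,357),interpolation=3);b=cv2.resize(q[155:260,165:290],(400,336),interpolation=3)
im=np.zeros((360,800,3),np.uint8); im[:357,:400]=a; im[:336,400:]=b
cv2.imwrite("pics/c1.png",im[:,:,::-1])
d=np.load("pics/top.npz")["d"]; print(d[200:260:4,250:300:4])
E
```

```text
cam [ 0.4361 -0.064   1.0715]
press 0 [[ 0.5139  0.0558  0.    ]
 [ 0.4497 -0.0435  0.    ]
 [ 0.2738  0.0669  0.    ]
 [ 0.3409  0.1698  0.    ]]
press 0.015 [[ 0.5128  0.0541  0.015 ]
 [ 0.4495 -0.0438  0.015 ]
 [ 0.2761  0.0651  0.015 ]
 [ 0.3423  0.1665  0.015 ]]
block [[ 0.4921 -0.2088  0.038 ]
 [ 0.4754 -0.2518  0.038 ]
 [ 0.3718 -0.2044  0.038 ]
 [ 0.3905 -0.1617  0.038 ]]
clip [[ 0.4342 -0.2054  0.1   ]] jig [[ 0.4083 -0.1011  0.1   ]] tumb [[ 0.6144 -0.0121  0.09  ]] lime [[ 0.6324 -0.2255  0.03  ]]
[[1.0688 1.0712 1.0685 1.0687 1.0572 1.0552 1.0552 1.0583 1.071  1.072
  1.0724 1.0704 1.072 ]
 [1.07   1.0661 1.0721 1.0682 1.0534 1.0503 1.0522 1.0541 1.0558 1.0714
  1.0721 1.0709 1.0718]
 [1.0671 1.0672 1.0709 1.0538 1.0534 1.0509 1.0545 1.0447 1.0464 1.0527
  1.051  1.068  1.0697]
 [1.0703 1.0693 1.0524 0.951  0.955  1.0501 1.0493 1.0079 1.033  1.0421
  1.0468 1.055  1.0707]
 [1.0661 1.0676 1.0486 0.9489 0.9525 0.9566 0.9544 0.9813 0.9972 1.0189
  1.0366 1.0481 1.0481]
 [1.0692 1.048  0.9474 0.95   0.9449 0.9474 0.9511 0.9532 0.9807 0.9885
  1.0063 1.0291 1.0439]
 [1.0465 1.
[... 153 characters left out ...]
508
  1.0352 1.0472 1.0485]
 [1.0515 1.0445 1.0469 1.0457 1.0437 0.9481 0.9445 0.946  0.9489 0.9512
  1.0434 1.0452 1.0453]
 [1.0421 1.0471 1.0136 1.0438 0.9465 0.9458 1.0491 1.0361 1.0056 1.0347
  1.0486 1.0483 1.0516]
 [1.0346 1.035  1.0404 1.0401 0.948  0.9454 1.0455 1.0472 1.0439 1.0406
  1.0465 1.047  1.0489]
 [0.9958 1.0128 1.0163 0.949  0.9455 1.0377 1.0171 1.0463 1.0493 1.0466
  1.0494 1.0468 1.0484]
 [1.0192 0.9906 0.9483 0.9457 1.0176 0.9935 1.0394 1.0439 1.0428 1.0483
  1.0463 1.0462 1.0456]
 [0.9906 0.9896 0.9431 0.9445 1.0273 1.0157 1.0416 1.0294 1.0462 1.0432
  1.0459 1.044  1.0646]
 [0.9898 0.9455 0.9434 0.9892 0.9905 1.0198 1.0397 1.0341 1.0446 1.0412
  1.0441 1.0608 1.0627]]
```

View pics/c1.png

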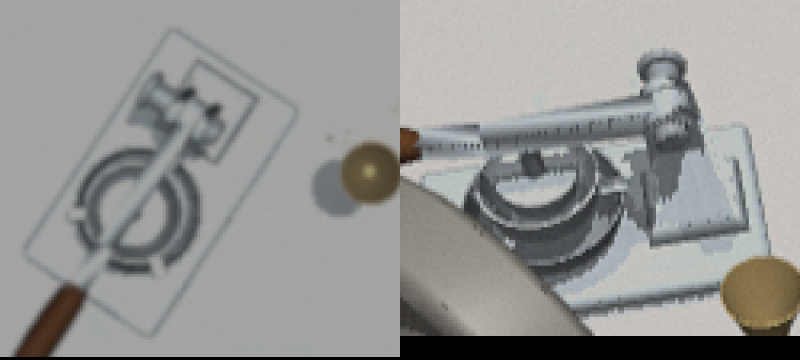

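The top crop shows the pin head at (150,95), on the press's +y side, with the lever running down-left. That puts the press near (0.396, 0.061) at yaw -32.7° and the pin centre near (0.446, 0.029). I'm moving to hover there with the gripper turned.

```bash
python3 -m crank '[[-1,340,-338,0,0.85],[-1,340,-338,0,0.85],[-1,340,-338,0,0.85],[-1,340,-338,0,0.85],[-1,340,-338,0,0.85],[-1,340,-338,0,0.85],[-1,340,-338,0,0.85],[-1,340,-338,0,0.85],[-1,340,-338,0,0.85],[-1,340,-338,0,0.85],[-1,340,-338,0,0.85],[-1,340,-338,0,0.85]]' 20; python3 -c "
from cell import telemetry as t,vision
print(t.observe());print(vision.get_calibration('wrist'))"
```

```text
time: 1.1
tool_pos: [0.3778, -0.0861, 0.4047]
tool_rot: [3.142, -0.0, -0.573]
contact_force: [0.9, -1.1, 0.0]
opening: 0.0166
grip_force: 0.0
{'time': 1.1, 'qpos': array([-4.22409604e-01,  8.65357308e-02,  1.85954022e+00, -1.20970548e-04,
        1.19530064e+00,  1.72191806e+00]), 'qvel': array([ 1.32926507,  0.23713969, -0.26586642, -0.00160574,  0.01742371,
        1.31967964]), 'joint_efforts': array([ -5.91779709, -31.41217589, -21.49597585,   0.11201078,
         0.22776007,  -1.75073504]), 'tool_pos': array([ 0.3778391 , -0.08608064,  0.40472521]), 'tool_rot': array([ 3.14151391e+00, -2.30537302e-04, -5.73486979e-01]), 'contact_force': array([ 0.90947087, -1.0747616 ,  0.01764112]), 'torque': array([ 0.01501296, -0.06929898, -0.04340353]), 'grip_force': 0.0, 'opening': 0.01655136858085464}
{'camera_matrix': array([[309.70691629,   0.        , 322.88267522],
       [  0.        , 309.70691629, 196.99891383],
       [  0.        ,   0.        ,   1.        ]]), 'rvec': array([-1.42554352,  2.61985084,  0.37030673]), 'tvec': array([0.13274857, 0.31411975, 0.49159194])}
```

```bash
python3 -m crank '[[-1,-8,-132,0,0],[-1,-8,-132,0,0],[-1,-8,-132,0,0],[-1,-8,-132,0,0],[-1,-8,-132,0,0],[-1,-8,-132,0,0]]'
python3 - <<'E'
from h import *
c=vision.get_calibration("wrist"); p,d=vision.read_camera("wrist"); print(telemetry.observe()["tool_pos"],rays(c,[[c["camera_matrix"][0,2],c["camera_matrix"][1,2]]],True))
np.savez("pics/w1.npz",p=p,d=d,**c); cv2.imwrite("pics/w1.png",p[:,:,::-1])
print(proj(c,[[.396,.061,.02],[.4465,.0286,.108],[.432,.006,.108],[.48,.083,.108]],True))
E
```

```text
time: 1.6
tool_pos: [0.4421, 0.0271, 0.4042]
tool_rot: [3.14, 0.001, -0.572]
contact_force: [-0.3, -0.4, -0.8]
opening: 0.0005
grip_force: 0.0
[0.44192998 0.02642647 0.4043753 ] (array([ 0.50502269, -0.01262255,  0.38395147]), array([[-0.23648214,  0.14872995, -0.96018519]]))
[[319.67314528 216.71490327]
 [318.7197714  187.86148145]
 [347.83676202 187.81376931]
 [250.6863565  189.40216316]]
```

View pics/w1.png

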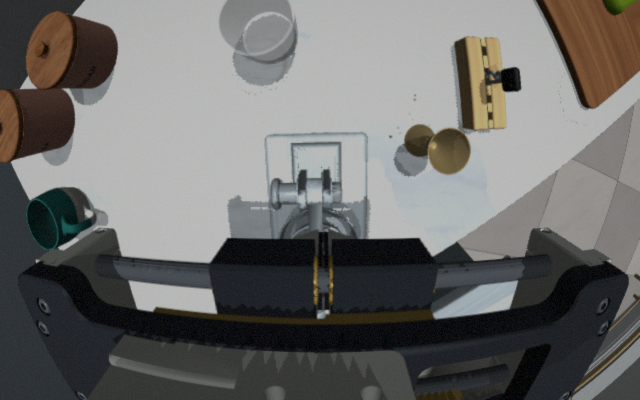

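The wrist view shows the pin head's outer face at about column 270 on row 190, and the fork centred at about column 317, which matches the prediction. The block and clip are at (490,80). Next I go down beyond the head with the fingers closed.

```bash
python3 -m crank '[[-1,3,-84,0,0],[-1,3,-84,0,0],[-1,3,-84,40,0],[-1,3,-84,80,0],[-1,3,-84,120,0],[-1,3,-84,130,0],[-1,3,-84,130,0],[-1,3,-84,130,0]]' ; python3 -m crank '[[-1,0,8,0,0],[-1,0,14,0,0],[-1,0,18,0,0],[-1,0,21,0,0],[-1,0,24,0,0],[-1,0,26,0,0],[-1,0,26,0,0]]'
```

```text
time: 2.32
tool_pos: [0.491, 0.0949, 0.2759]
tool_rot: [-3.141, -0.001, -0.575]
contact_force: [0.0, -0.1, -0.3]
opening: 0.0004
grip_force: 0.0
time: 2.9
tool_pos: [0.4767, 0.0741, 0.2754]
tool_rot: [-3.14, -0.002, -0.573]
contact_force: [1.9, 2.0, 2.7]
opening: 0.0004
grip_force: 1.8
```

```bash
python3 -m crank '[[-1,0,2,0,0],[-1,0,4,0,0],[-1,0,6,0,0],[-1,0,8,0,0],[-1,0,9,0,0],[-1,0,9,0,0]]';python3 -m crank '[[-1,0,2,0,0],[-1,0,3,0,0],[-1,0,3,0,0]]'
```

```text
time: 3.4
tool_pos: [0.4713, 0.0664, 0.2746]
tool_rot: [3.141, 0.0, -0.573]
contact_force: [2.9, 0.8, 1.8]
opening: 0.0007
grip_force: 1.7
time: 3.65
tool_pos: [0.4706, 0.0653, 0.2748]
tool_rot: [-3.137, -0.001, -0.575]
contact_force: [7.3, 13.2, -1.6]
opening: 0.0003
grip_force: 7.5
```

```bash
python3 -m crank '[[-1,0,1,0,0],[-1,0,1.5,0,0],[-1,0,1.5,0,0]]';python3 -m crank '[[-1,0,-15,0,0],[-1,0,-25,0,0],[-1,0,-25,-60,0],[-0.5,0,-25,-90,0],[0,0,-25,-90,0],[0,0,-25,-90,0]]'; python3 -m crank '[[0,-30,70,0,0],[0,-30,125,0,0],[0,-30,125,0,0],[0,-30,125,0,0],[0,-30,125,0,0],[0,-30,125,0,0],[0,-30,125,0,0]]';  python3 - <<'E'
from h import *
c=vision.get_calibration("wrist"); p,d=vision.read_camera("wrist"); print(telemetry.observe()["tool_pos"])
np.savez("pics/w2.npz",p=p,d=d,**c)
u=proj(c,[[.4465,.0286,.108],[.432,.006,.108],[.48,.083,.108]],True);print(u)
x,y=u[1].astype(int); y0=max(0,y-55); x0=max(0,x-95); a=p[y0:y0+110,x0:x0+160]; print(x0,y0)
cv2.imwrite("pics/w2.png",cv2.resize(a,None,fx=5,fy=5,interpolation=2)[:,:,::-1])
E
```

```text
time: 3.9
tool_pos: [0.4703, 0.0648, 0.275]
tool_rot: [-3.134, -0.002, -0.575]
contact_force: [11.5, 18.2, -3.1]
opening: 0.0003
grip_force: 10.6
time: 4.4
tool_pos: [0.4828, 0.0839, 0.367]
tool_rot: [-3.14, -0.004, -0.573]
contact_force: [0.5, 0.4, -1.2]
opening: 0.016
grip_force: 0.0
time: 4.98
tool_pos: [0.3901, -0.0045, 0.3641]
tool_rot: [3.141, 0.001, -0.573]
contact_force: [-0.3, 0.4, -0.0]
opening: 0.0458
grip_force: 0.0
[ 0.39020365 -0.00433188  0.36419655]
[[249.02550715 168.26420663]
 [282.53506051 167.76472476]
 [176.9798437  171.52819248]]
187 112
```

View pics/w2.png

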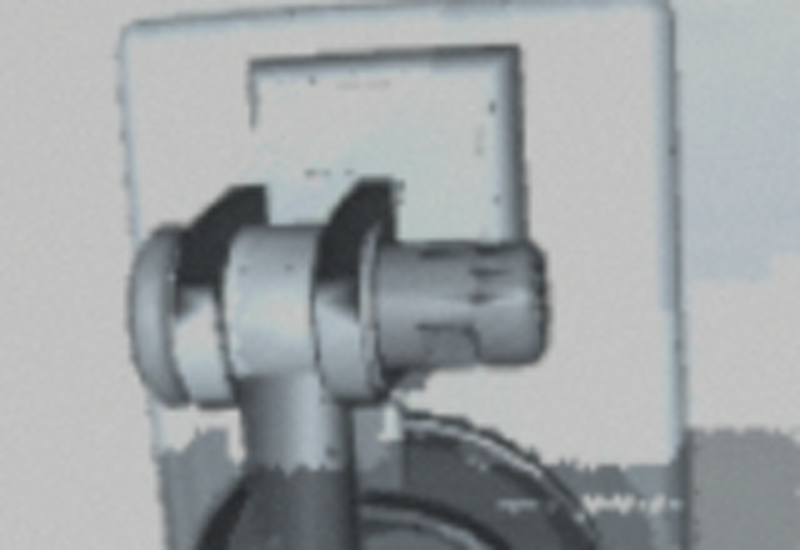

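After the push the head is seated against the cheek and the pin end protrudes, at crop (545,300). Dark marks near (480,270) suggest the hole, so I'll take one closer look.

```bash
python3 -m crank '[[-1,-20,-10,0,0],[-1,-37,-16,0,0],[-1,-37,-16,20,0],[-1,-37,-16,60,0],[-1,-37,-16,86,0],[-1,-37,-16,86,0],[-1,-37,-16,86,0]]';  python3 - <<'E'
from h import *
c=vision.get_calibration("wrist"); p,d=vision.read_camera("wrist"); print(telemetry.observe()["tool_pos"])
np.savez("pics/w3.npz",p=p,d=d,**c)
u=proj(c,[[.4465,.0286,.108],[.432,.006,.108],[.48,.083,.108]],True);print(u)
x,y=u[1].astype(int); y0=max(0,y-50); x0=max(0,x-80); a=p[y0:y0+100,x0:x0+130]; print(x0,y0)
cv2.imwrite("pics/w3.png",cv2.resize(a,None,fx=6,fy=6,interpolation=2)[:,:,::-1])
E
```

```text
time: 5.62
tool_pos: [0.3674, 0.0292, 0.2781]
tool_rot: [3.14, 0.003, -0.572]
contact_force: [0.7, -0.4, 0.2]
opening: 0.0041
grip_force: 0.0
[0.3679546  0.02901681 0.27916728]
[[237.06793506 126.11179567]
 [291.0159021  124.41043276]
 [130.40490367 136.1241999 ]]
211 74
```

View pics/w3.png

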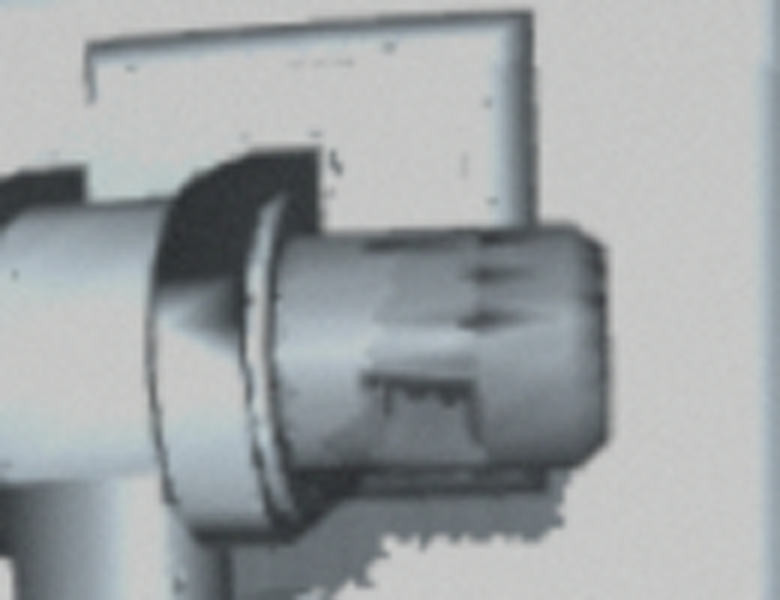

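The hole appears as the dark-edged patch at crop (385–475, 380–460), below the axis row at 351, so its upper mouth leans to the press's -x. I'll check that against the depth and fit the pin axis.

Run:
```python
from h import *
f=np.load("pics/w3.npz"); d=f["d"]; c={k:f[k] for k in("camera_matrix","rvec","tvec")}
np.set_printoptions(precision=1,suppress=True,linewidth=250)
vv,uu=np.mgrid[108:158,250:316]; K=c["camera_matrix"]
o,r=rays(c,np.c_[uu.ravel(),vv.ravel()],True)
R,t=Rt(c); zc=(r@R.T)[:,2]
P=o+r*(d[108:158,250:316].ravel()/zc)[:,None]
X=np.array([.8415,-.540,0]);Y=np.array([.540,.8415,0]);Z=np.array([0,0,1.])
Q=((P-[.4465,.0286,.108])@np.array([X,Y,Z]).T*1000).reshape(50,66,3)
print("cols",np.arange(250,316,4)); 
for i in range(0,50,2): print(108+i,Q[i,::4,2], Q[i,32,:2])
from scipy.optimize import least_squares
q=Q.reshape(-1,3); m=(q[:,2]>-3)&(q[:,1]<-17.5)&(q[:,1]>-45)&(abs(q[:,0])<16); q=q[m]
def res(a): return np.hypot(q[:,0]-a[0]-a[1]*(q[:,1]+27),q[:,2]-a[2]-a[3]*(q[:,1]+27))-10
s=least_squares(res,[-3,0,0,0],loss="soft_l1",f_scale=.5); print(m.sum(),s.x, np.std(s.fun)); print("ymin",np.percentile(q[:,1],[0,1,3]))
```

```text
cols [250 254 258 262 266 270 274 278 282 286 290 294 298 302 306 310 314]
108 [ 10.6   6.    3.4 -15.2 -21.6 -31.2 -39.1 -50.1 -60.7 -70.6 -78.  -80.8 -87.4 -90.  -90.1 -90.4 -88.9] [  8.3 -14.9]
110 [ 10.1   6.7   4.8 -14.4 -21.2 -30.2 -38.5 -51.1 -59.7 -74.9 -79.5 -81.  -87.8 -90.6 -90.1 -91.1 -89.5] [  6.9 -15. ]
112 [ 10.8   7.6   4.4  -5.8 -21.6  -0.1   1.    1.7   1.2   2.1   3.2   2.6   1.7   2.8   3.2 -88.9 -91.9] [  6.1 -22.7]
114 [ 11.9   9.8   3.6   2.8   2.2   3.5   3.4   4.1   4.1   6.    4.2   4.7   4.7   6.1   5.4 -91.  -90.8] [  5.2 -23.1]
116 [ 12.8   9.6   5.2   6.    5.6   5.1   5.8   5.    6.7   8.1   6.8   7.1   6.    5.1   6.5   4.2 -89.2] [  4.3 -23.4]
118 [ 12.4  10.3   6.6   6.    5.6   5.5   6.2   7.3   7.2   7.    7.6   6.4   6.7   7.4   7.2   4.3 -88.7] [  3.4 -23.4]
120 [ 14.1  11.    6.5   7.5   6.3   7.8   7.8   8.6   7.6   7.8   7.6   7.8   7.3   8.2   7.8   5.3 -92.1] [  2.5 -23.5]
122 [ 14.4  11.    7.5   7.    8.8   8.6   7.5   7.8   8.4   8.9   9.    9.6   7.7   7.3   9.    4.5 -90.1] [  1.6 -23.6]
124 [ 14.1  12.7   8.2   8.1   8.1   8.    8.8   
[... 1395 characters left out ...]
89.4] [ -9.9 -22.8]
148 [ 13.2  12.3   9.    7.6   7.1   7.9   5.5   5.6   7.    6.2   6.4   6.1   6.6   7.5   6.5   3.2 -90.5] [-10.6 -23.1]
150 [ 14.1  11.8   9.5   6.8   5.4   5.2   5.8   6.2   4.8   5.9   5.2   5.    3.8   4.2   3.8 -90.1 -89.6] [-11.8 -22.8]
152 [ 13.3  11.1   6.6   5.9   4.1   5.6   5.4   4.3   5.3   3.5   4.1 -81.9 -84.9 -88.8 -90.  -90.6 -89.1] [-12.7 -22.9]
154 [ 12.5  11.7   8.2  -0.4 -18.1 -32.5 -82.  -83.3 -82.7 -85.6 -84.1 -85.5 -85.4 -89.5 -89.5 -90.5 -90.5] [-26.5 -11.3]
156 [ 11.4  10.    7.9   0.2 -16.9 -89.9 -89.6 -88.9 -89.  -89.6 -91.6 -89.9 -90.4 -89.5 -88.4 -91.1 -90.2] [-29.  -10.5]
1726 [-3.2  0.  -0.4  0. ] 11.330776518445978
ymin [-41.7 -36.9 -36.4]
```

The depth shows the hole's mouth clearly. It is about 4.7 mm off the axis toward press -x, a lean of about 28°. In world coordinates the mouth is near (0.4273, 0.0134) and the axis above the hole near (0.4313, 0.0108). Next is the clip.

```bash
python3 -m crank '[[0,0,0,-40,0],[0,0,0,-80,0],[0,30,20,-80,0],[0,60,50,-80,-0.1],[0,90,80,-80,-0.14],[0,120,110,-80,-0.14],[0,150,140,-60,-0.14],[0,182,163,-50,-0.14],[0,182,163,-50,-0.14],[0,182,163,-50,-0.14],[0,182,163,-50,-0.14],[0,182,163,-50,-0.14]]';  python3 - <<'E'
from h import *
c=vision.get_calibration("wrist"); p,d=vision.read_camera("wrist"); print(telemetry.observe()["tool_pos"])
np.savez("pics/w4.npz",p=p,d=d,**c)
u=proj(c,[[.4325,-.2067,.1035],[.4325,-.2067,.038]],True);print(u)
x,y=u[0].astype(int); y0=max(0,y-75); x0=max(0,x-90); a=p[y0:y0+140,x0:x0+190]; print(x0,y0)
cv2.imwrite("pics/w4.png",cv2.resize(a,None,fx=4,fy=4,interpolation=2)[:,:,::-1])
E
```

```text
time: 6.67
tool_pos: [0.4316, -0.2058, 0.3299]
tool_rot: [-3.142, -0.001, -0.432]
contact_force: [0.6, -0.6, 0.1]
opening: 0.0455
grip_force: 0.0
[ 0.43161969 -0.20558919  0.3298791 ]
[[324.068436   215.66855689]
 [323.69181509 191.50839353]]
234 140
```

View pics/w4.png

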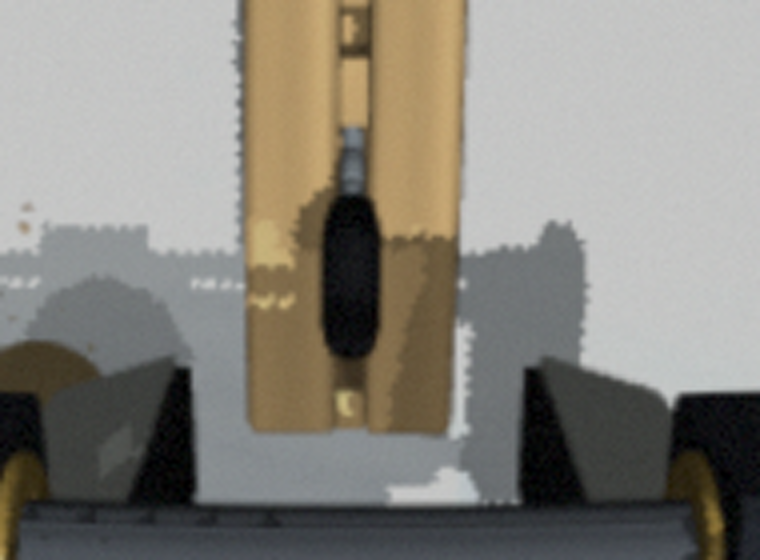

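The view shows the block and clip squared to the gripper, with the grip at crop (351, 193–358) between the fingers. The bent leg is on tool +x. I'll measure the grip's top from the depth.

Run:
```python
from h import *
f=np.load("pics/w4.npz"); d=f["d"]; p=f["p"]; c={k:f[k] for k in("camera_matrix","rvec","tvec")}
np.set_printoptions(precision=2,suppress=True,linewidth=250)
vv,uu=np.mgrid[180:245,300:345]
o,r=rays(c,np.c_[uu.ravel(),vv.ravel()],True); R,t=Rt(c); zc=(r@R.T)[:,2]
P=o+r*(d[180:245,300:345].ravel()/zc)[:,None]
y=-.432; A=np.array([[np.cos(y),np.sin(y),0],[np.sin(y),-np.cos(y),0],[0,0,1]])
Q=(P-[.4316,-.2057,0])@A.T*1000
dark=p[180:245,300:345].max(2).ravel()<60
g=Q[(Q[:,2]>60)&(Q[:,2]<115)]; print(len(g), "z",np.percentile(g[:,2],[1,5,50,95,99]))
t=g[g[:,2]>100]; print("top x,y pct",np.percentile(t[:,:2],[2,50,98],axis=0))
print("all x,y",np.percentile(g[:,:2],[2,50,98],axis=0))
b=Q[abs(Q[:,2]-38)<3]; print("block y",np.percentile(b[:,1],[2,98]),"x",np.percentile(b[:,0],[1,99]))
```

```text
605 z [ 66.13  80.36 101.86 103.86 104.53]
top x,y pct [[-8.56 -5.96]
 [ 3.22 -1.62]
 [14.45  2.64]]
all x,y [[-8.5  -6.76]
 [ 6.08 -1.61]
 [15.07  4.18]]
block y [-21.28  19.2 ] x [-51.14  11.88]
```

```bash
python3 -m crank '[[0,3,-1.6,30,0],[0,3,-1.6,60,0],[0,3,-1.6,78,0],[0,3,-1.6,78,0],[0,3,-1.6,78,0]]'; python3 -m crank '[[-0.5,0,0,0,0],[-1,0,0,0,0],[-1,0,0,0,0],[-1,0,0,0,0],[-1,0,0,0,0],[-1,0,0,0,0],[-1,0,0,0,0],[-1,0,0,0,0]]' 45
```

```text
time: 7.13
tool_pos: [0.4352, -0.2058, 0.2512]
tool_rot: [-3.141, 0.001, -0.432]
contact_force: [0.6, 0.2, 0.4]
opening: 0.046
grip_force: 0.0
time: 7.8
tool_pos: [0.4352, -0.2069, 0.2509]
tool_rot: [3.141, -0.0, -0.433]
contact_force: [-0.7, -0.2, 4.1]
opening: 0.0102
grip_force: 45.0
```

```bash
python3 -m crank '[[-1,0,0,-20,0],[-1,0,0,-45,0],[-1,0,0,-80,0],[-1,0,0,-115,0],[-1,0,0,-150,0],[-1,0,0,-150,0],[-1,0,0,-150,0]]'; python3 -m crank '[[-1,-15,-35,0,0.05],[-1,-33,-70,0,0.1],[-1,-52,-105,0,0.14],[-1,-72,-140,0,0.14],[-1,-90,-175,0,0.14],[-1,-99,-196,0,0.14],[-1,-99,-196,0,0.14],[-1,-99,-196,0,0.14],[-1,-99,-196,0,0.14]]'
python3 - <<'E'
from h import *
c=vision.get_calibration("wrist"); p,d=vision.read_camera("wrist"); s=telemetry.observe(); print(s["tool_pos"],s["tool_rot"],s["opening"],s["contact_force"])
np.savez("pics/w5.npz",p=p,d=d,tp=s["tool_pos"],**c)
T=s["tool_pos"]
u=proj(c,[T-[0,0,.163+.0845],[.4313,.0108,.1077]],True);print(u)
x,y=u[0].astype(int); y0=max(0,y-60); x0=max(0,x-75); a=p[y0:y0+120,x0:x0+150]; print(x0,y0)
cv2.imwrite("pics/w5.png",cv2.resize(a,None,fx=5,fy=5,interpolation=2)[:,:,::-1])
E
```

```text
time: 8.38
tool_pos: [0.4352, -0.2069, 0.4023]
tool_rot: [3.141, -0.004, -0.433]
contact_force: [0.2, 0.5, -0.4]
opening: 0.0094
grip_force: 45.0
time: 9.13
tool_pos: [0.4274, 0.0124, 0.3996]
tool_rot: [3.14, 0.002, -0.573]
contact_force: [0.1, -0.8, -1.4]
opening: 0.0098
grip_force: 45.0
[0.42753083 0.01195638 0.39977813] [ 3.14044684e+00  1.52870313e-03 -5.73887133e-01] 0.009569221402004006 [-0.52656371 -0.05465902 -1.02510835]
[[323.12992277 206.7535044 ]
 [321.74988158 187.48862978]]
248 146
```

View pics/w5.png

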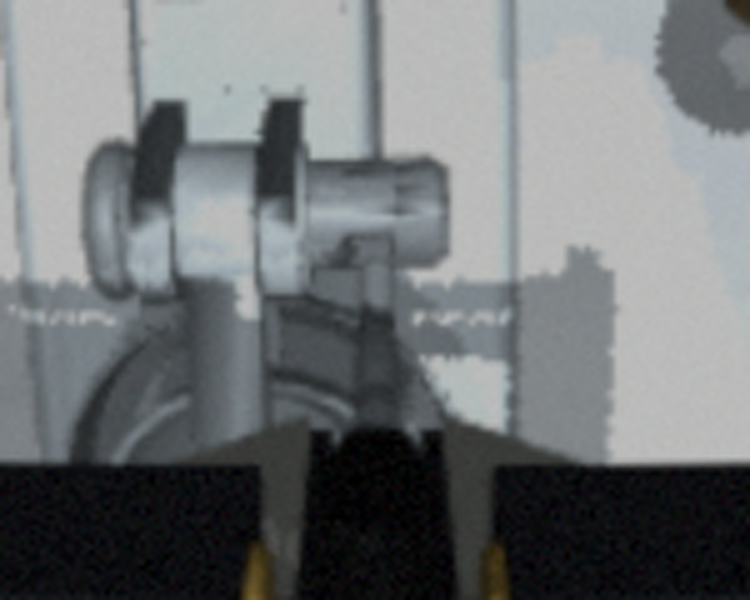

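The view shows the wire running from the grip (375,430) up to about (377,235), with the hole's mouth at (350,245) just left of it. I'll locate the wire and hole in metres from the depth.

Run:
```python
from h import *
f=np.load("pics/w5.npz"); d=f["d"]; c={k:f[k] for k in("camera_matrix","rvec","tvec")}; T=f["tp"]
np.set_printoptions(precision=1,suppress=True,linewidth=250)
y=-.573; A=np.array([[np.cos(y),np.sin(y),0],[np.sin(y),-np.cos(y),0],[0,0,1]])
print("proj str tip, bent tip, origin",proj(c,[T+A.T@np.array(v) for v in([0,0,-.2475],[.0145,0,-.229],[.015,0,-.21])],True)-[248,146], "x5")
vv,uu=np.mgrid[165:235,300:345]
o,r=rays(c,np.c_[uu.ravel(),vv.ravel()],True); R,t=Rt(c); zc=(r@R.T)[:,2]
P=o+r*(d[165:235,300:345].ravel()/zc)[:,None]
Q=((P-[T[0],T[1],0])@A.T*1000).reshape(70,45,3)
print("tool-x | tool-y | z over cols 310..330 by 2 ; rows by 2")
for i in range(20,70,2): print(165+i,Q[i,12:34:2,2], Q[i,22,:2],Q[i,24,:2])
w=Q.reshape(-1,3); pn=w[(w[:,2]>100)&(w[:,2]<122)&(w[:,0]<30)]
q=pn[(pn[:,1]>0-16)&(pn[:,1]<16)]
print("pin end y",np.percentile(pn[:,1],[95,99,100]))
for z0 in range(124,200,8):
    s=w[(w[:,2]>z0)&(w[:,2]<z0+8)&(abs(w[:,1])<12)]
    if len(s): print(z0,len(s),np.percentile(s[:,0],[5,50,95]),np.percentile(s[:,1],[5,50,95]))
```

```text
proj str tip, bent tip, origin [[75.1 60.8]
 [75.2 49.3]
 [75.4 56.7]] x5
tool-x | tool-y | z over cols 310..330 by 2 ; rows by 2
185 [117.  114.9 117.3 117.  117.5 117.4 116.4 117.8 116.9 116.7 116.5] [ 8.5 -0.8] [8.3 0.9]
187 [117.6 116.8 116.6 116.8 117.  118.5 116.4 117.5 118.2 118.1 117.2] [ 7.  -0.8] [6.5 0.9]
189 [116.7 117.5 116.8 116.5 118.3 118.1 117.4 117.6 118.1 118.  117.9] [ 5.1 -0.8] [4.9 0.9]
191 [116.3 118.6 117.7 117.2 118.7 117.7 117.6 118.7 117.6 117.7 118.5] [ 3.2 -0.9] [3.2 0.9]
193 [117.5 119.1 116.2 117.7 118.8 117.5 118.2 117.3 117.6 118.  116.8] [ 1.3 -0.9] [1.5 0.9]
195 [117.  116.6 116.3 112.6 110.  112.5 111.2 115.8 116.6 116.7 116.6] [-1.9 -0.9] [-2.3  0.9]
197 [115.7 115.6 114.7 113.1 113.7 174.8 173.6 114.2 113.6 116.  114.9] [14.4 -0.9] [14.   0.5]
199 [114.4 114.8 113.  113.2 173.1 175.7 174.4 112.8 113.7 112.9 112.7] [13.2 -0.9] [12.9  0.5]
201 [ 17.2  17.3  18.   17.1 175.1 176.5 176.8 175.2  18.   19.2  17. ] [12.  -0.9] [12.1  0.5]
203 [ 19.   18.3  16.3  17.7 175.3 177.2 379.2 175.2  18.7  18.8  18.8] [10.8 -0.9] [74.1 -0.9]
205 [ 17.7  18.4  19
[... 855 characters left out ...]
7.8  20.7 203.4 212.5 213.6 204.3  23.8  25.6  28. ] [ 9.8 -0.9] [10.2  0.3]
225 [ 66.9  64.8  57.9  20.8 213.7 215.2 214.8 213.2  23.3  23.8  28.4] [ 9.6 -0.9] [9.5 0.2]
227 [ 39.2  65.8  67.9 214.4 215.9 215.6 215.9 216.2  20.4  22.9  25. ] [ 8.5 -0.9] [8.7 0.2]
229 [ 34.3  34.4  39.7 216.1 217.2 379.2 217.7 215.7  21.4  21.4  24.3] [74.1 -0.9] [8.2 0.2]
231 [ 34.1  33.1  37.6 216.5 217.9 225.8 226.5 216.8  21.7  20.8  24.2] [10.3 -0.9] [10.6  0.2]
233 [222.7 224.2 226.7 227.8 229.4 229.8 229.8 229.4 227.6 226.6 224.8] [10.8 -0.9] [10.9  0.1]
pin end y [10.6 12.4 12.6]
172 74 [ 7.9 11.  13.8] [-2.2 -0.2  1.9]
188 21 [10.9 11.7 12.1] [-2.1 -0.2  1.6]
196 77 [ 7.1  9.6 11.6] [-2.1 -0.3  1.6]
```

The wire sits about 1 mm to the press's -y of the hole, and within 1 mm of the mouth in x. I correct that and ease down to feel for the hole.

```bash
python3 -m crank '[[-1,-1,-1.1,12,0],[-1,-1,-1.1,24,0],[-1,-1,-1.1,28,0],[-1,-1,-1.1,30,0],[-1,-1,-1.1,30,0],[-1,-1,-1.1,30,0]]'; for i in 1; do python3 -m crank '[[-1,0,0,1,0],[-1,0,0,2,0],[-1,0,0,3,0],[-1,0,0,4,0],[-1,0,0,5,0],[-1,0,0,6,0],[-1,0,0,6,0]]'; done; python3 -m crank '[[-1,0,0,1,0],[-1,0,0,2,0],[-1,0,0,2,0]]'
```

```text
time: 9.68
tool_pos: [0.4275, 0.0136, 0.371]
tool_rot: [-3.142, -0.0, -0.574]
contact_force: [0.0, 0.0, -0.5]
opening: 0.0099
grip_force: 45.0
time: 10.27
tool_pos: [0.4272, 0.0141, 0.3645]
tool_rot: [3.141, 0.0, -0.573]
contact_force: [0.0, 0.5, -1.8]
opening: 0.0096
grip_force: 45.0
time: 10.52
tool_pos: [0.4272, 0.0141, 0.3625]
tool_rot: [3.141, 0.0, -0.573]
contact_force: [-0.5, 0.3, 0.0]
opening: 0.0097
grip_force: 45.0
```

```bash
python3 -m crank '[[-1,0,0,0.7,0],[-1,0,0,1.5,0],[-1,0,0,1.5,0]]'; python3 -m crank '[[-1,0,0,0.7,0],[-1,0,0,1.5,0],[-1,0,0,1.5,0]]'
```

```text
time: 10.77
tool_pos: [0.4273, 0.0141, 0.3612]
tool_rot: [-3.142, -0.0, -0.573]
contact_force: [-0.6, -0.4, -0.4]
opening: 0.0099
grip_force: 45.0
time: 11.02
tool_pos: [0.4273, 0.0141, 0.3602]
tool_rot: [-3.141, -0.001, -0.573]
contact_force: [-0.7, 0.3, 5.5]
opening: 0.0098
grip_force: 45.0
```

Contact came at about 5 mm above the axis, where plain steel would have been met at 9–10 mm, so the tip is probably in the mouth. I draw it toward the middle while watching the side force.

```bash
python3 -m crank '[[-1,0.5,0,-0.3,0],[-1,1,0,-0.3,0],[-1,1,0,-0.3,0]]'; python3 -m crank '[[-1,0.5,0,0,0],[-1,1,0,0,0],[-1,1,0,0,0]]'; python3 -m crank '[[-1,0.5,0,0,0],[-1,1,0,0,0],[-1,1,0,0,0]]'
```

```text
time: 11.27
tool_pos: [0.4282, 0.0136, 0.3603]
tool_rot: [-3.141, -0.0, -0.573]
contact_force: [-1.3, 0.6, 5.0]
opening: 0.0097
grip_force: 45.0
time: 11.52
tool_pos: [0.4291, 0.0128, 0.3597]
tool_rot: [3.141, -0.0, -0.573]
contact_force: [0.7, -1.4, 0.6]
opening: 0.0097
grip_force: 45.0
time: 11.77
tool_pos: [0.4298, 0.0124, 0.3597]
tool_rot: [3.141, 0.001, -0.573]
contact_force: [-0.5, 0.1, -0.8]
opening: 0.0095
grip_force: 45.0
```

```bash
python3 -m crank '[[-1,0,0,0.5,0],[-1,0,0,1,0],[-1,0,0,1,0]]'; python3 -m crank '[[-1,0.5,0,0,0],[-1,1,0,0,0],[-1,1,0,0,0]]'; python3 -m crank '[[-1,0.5,0,0,0],[-1,1,0,0,0],[-1,1,0,0,0]]'
```

```text
time: 12.02
tool_pos: [0.4298, 0.0124, 0.3589]
tool_rot: [3.141, -0.0, -0.573]
contact_force: [0.4, 0.1, -0.1]
opening: 0.0095
grip_force: 45.0
time: 12.27
tool_pos: [0.4305, 0.012, 0.3588]
tool_rot: [3.141, 0.001, -0.573]
contact_force: [0.0, 0.8, 0.2]
opening: 0.01
grip_force: 45.0
time: 12.52
tool_pos: [0.4311, 0.0116, 0.3588]
tool_rot: [3.141, 0.002, -0.573]
contact_force: [-2.7, 2.8, -0.3]
opening: 0.0096
grip_force: 45.0
```

Side force has appeared with the tip below the rim, so it is caught. I keep drawing gently.

```bash
python3 -m crank '[[-1,0.5,0,0,0],[-1,1,0,0,0],[-1,1,0,0,0]]'; python3 -m crank '[[-1,0.5,0,0,0],[-1,1,0,0,0],[-1,1,0,0,0]]'; python3 -m crank '[[-1,0,0,0.5,0],[-1,0,0,1,0],[-1,0,0,1,0]]'
```

```text
time: 12.77
tool_pos: [0.4318, 0.0112, 0.3587]
tool_rot: [3.141, 0.003, -0.573]
contact_force: [-3.9, 3.7, 0.8]
opening: 0.0096
grip_force: 45.0
time: 13.02
tool_pos: [0.4325, 0.0106, 0.3587]
tool_rot: [3.141, 0.003, -0.573]
contact_force: [-5.2, 4.1, 0.7]
opening: 0.0096
grip_force: 45.0
time: 13.27
tool_pos: [0.4325, 0.0106, 0.3575]
tool_rot: [3.141, 0.003, -0.573]
contact_force: [-4.7, 3.7, -1.1]
opening: 0.01
grip_force: 45.0
```

```bash
python3 -m crank '[[-1,0,0,1,0],[-1,0,0,2,0],[-1,0,0,2,0]]'; python3 -m crank '[[-1,0.5,0,0,0],[-1,1,0,0,0],[-1,1,0,0,0]]'; python3 -m crank '[[-1,0,0,1,0],[-1,0,0,2,0],[-1,0,0,2,0]]'
```

```text
time: 13.52
tool_pos: [0.4325, 0.0106, 0.3555]
tool_rot: [3.141, 0.003, -0.573]
contact_force: [-4.5, 2.3, -2.1]
opening: 0.0098
grip_force: 45.0
time: 13.77
tool_pos: [0.4332, 0.0101, 0.3553]
tool_rot: [3.141, 0.004, -0.573]
contact_force: [-5.5, 3.6, -1.1]
opening: 0.0097
grip_force: 45.0
time: 14.02
tool_pos: [0.4333, 0.01, 0.3534]
tool_rot: [3.141, 0.003, -0.573]
contact_force: [-4.1, 3.1, -1.4]
opening: 0.0095
grip_force: 45.0
```

```bash
python3 -m crank '[[-1,0,0,1,0],[-1,0,0,2,0],[-1,0,0,3,0],[-1,0,0,3,0]]'; python3 -m crank '[[-1,0,0,1,0],[-1,0,0,2,0],[-1,0,0,3,0],[-1,0,0,3,0]]'
```

```text
time: 14.35
tool_pos: [0.4335, 0.0099, 0.3506]
tool_rot: [3.141, 0.002, -0.573]
contact_force: [-4.1, 3.3, -1.6]
opening: 0.0096
grip_force: 45.0
time: 14.68
tool_pos: [0.4337, 0.0098, 0.3477]
tool_rot: [3.141, 0.001, -0.573]
contact_force: [-4.2, 2.7, -1.2]
opening: 0.0099
grip_force: 45.0
```

```bash
python3 -m crank '[[-1,0,0,1,0],[-1,0,0,2,0],[-1,0,0,3,0],[-1,0,0,4,0],[-1,0,0,4,0]]'; python3 -m crank '[[-1,0,0,1,0],[-1,0,0,2,0],[-1,0,0,3,0],[-1,0,0,3,0]]'
```

```text
time: 15.1
tool_pos: [0.4338, 0.0098, 0.3437]
tool_rot: [3.141, 0.001, -0.573]
contact_force: [-3.4, 2.1, -1.4]
opening: 0.0099
grip_force: 45.0
time: 15.43
tool_pos: [0.4338, 0.0098, 0.3408]
tool_rot: [3.141, 0.001, -0.573]
contact_force: [-4.0, 2.6, -2.0]
opening: 0.0098
grip_force: 45.0
```

```bash
python3 -m crank '[[-1,-0.5,0,0,0],[-1,-1,0,0,0],[-1,-1,0,0,0]]'; python3 -m crank '[[-1,-0.5,0,0,0],[-1,-0.5,0,0,0],[-1,-0.5,0,0,0]]'
```

```text
time: 15.68
tool_pos: [0.4333, 0.0102, 0.341]
tool_rot: [3.141, -0.001, -0.573]
contact_force: [-2.2, 1.4, -1.6]
opening: 0.0096
grip_force: 45.0
time: 15.93
tool_pos: [0.433, 0.0104, 0.3412]
tool_rot: [-3.141, -0.001, -0.573]
contact_force: [-1.3, -0.5, -2.0]
opening: 0.01
grip_force: 45.0
```

Side force is relieved. Now I press the bent leg over the pin.

```bash
python3 -m crank '[[-1,0,0,2,0],[-1,0,0,4,0],[-1,0,0,5,0],[-1,0,0,6,0],[-1,0,0,7,0],[-1,0,0,8,0],[-1,0,0,8,0]]'; python3 -m crank '[[-1,0,0,1,0],[-1,0,0,2,0],[-1,0,0,3,0],[-1,0,0,4,0],[-1,0,0,4,0]]'
```

```text
time: 16.52
tool_pos: [0.4332, 0.0104, 0.3335]
tool_rot: [-3.141, -0.002, -0.573]
contact_force: [-0.8, -1.0, 2.8]
opening: 0.0097
grip_force: 45.0
time: 16.93
tool_pos: [0.4333, 0.0102, 0.3295]
tool_rot: [-3.141, -0.003, -0.573]
contact_force: [-0.7, -2.2, 3.2]
opening: 0.0097
grip_force: 45.0
```

```bash
python3 -m crank '[[-1,0,0,1,0],[-1,0,0,2,0],[-1,0,0,3,0],[-1,0,0,4,0],[-1,0,0,4,0]]'; python3 -m crank '[[-1,0,0,1,0],[-1,0,0,2,0],[-1,0,0,3,0],[-1,0,0,4,0],[-1,0,0,4,0]]';python3 -m crank '[[-1,0,0,1,0],[-1,0,0,2,0],[-1,0,0,3,0],[-1,0,0,3,0]]'
```

```text
time: 17.35
tool_pos: [0.4332, 0.0103, 0.3249]
tool_rot: [-3.141, -0.002, -0.573]
contact_force: [4.3, -3.5, -1.9]
opening: 0.0095
grip_force: 45.0
time: 17.77
tool_pos: [0.4331, 0.0104, 0.3208]
tool_rot: [-3.141, -0.001, -0.573]
contact_force: [6.7, -2.5, -5.1]
opening: 0.0098
grip_force: 45.0
time: 18.1
tool_pos: [0.4331, 0.0105, 0.3175]
tool_rot: [-3.141, -0.001, -0.573]
contact_force: [5.2, -2.9, -4.9]
opening: 0.0101
grip_force: 45.0
```

```bash
python3 -m crank '[[-1,0,0,1,0],[-1,0,0,2,0],[-1,0,0,2,0]]'; python3 -m crank '[[-1,0,0,0.5,0],[-1,0,0,1,0],[-1,0,0,1,0]]'; python3 -m crank '[[-1,0,0,0.5,0],[-1,0,0,1,0],[-1,0,0,1,0]]'
```

```text
time: 18.35
tool_pos: [0.4326, 0.0107, 0.3154]
tool_rot: [3.141, 0.001, -0.573]
contact_force: [4.6, -2.6, -5.3]
opening: 0.0093
grip_force: 45.0
time: 18.6
tool_pos: [0.4326, 0.0106, 0.3149]
tool_rot: [3.141, 0.0, -0.573]
contact_force: [2.0, -2.0, -2.6]
opening: 0.0099
grip_force: 45.0
time: 18.85
tool_pos: [0.4327, 0.0106, 0.3142]
tool_rot: [-3.142, -0.0, -0.573]
contact_force: [1.7, -0.1, 1.3]
opening: 0.0093
grip_force: 45.0
```

The vertical force crosses zero at the expected seated height. I release, withdraw and look.

```bash
python3 -m crank '[[-0.7,0,0,0,0],[-0.4,0,0,0,0],[-0.4,0,0,0,0],[-0.4,0,0,0,0],[-0.4,0,0,-20,0],[-0.4,0,0,-50,0],[-0.4,0,0,-90,0],[-0.4,-20,0,-110,0],[-0.4,-40,0,-110,0],[-0.4,-40,0,-110,0],[-0.4,-40,0,-110,0]]'
python3 - <<'E'
from h import *
c=vision.get_calibration("wrist"); p,d=vision.read_camera("wrist"); q,_=vision.read_camera("scene")
u=proj(c,[[.4313,.0108,.1077]],True)[0].astype(int); y0,x0=max(0,u[1]-60),u[0]-80; print(u)
a=cv2.resize(p[y0:y0+120,x0:x0+130],(400,369),interpolation=3); b=cv2.resize(q[145:245,205:305],(369,369),interpolation=3)
cv2.imwrite("pics/w6.png",np.hstack([a,b])[:,:,::-1])
E
```

```text
time: 19.77
tool_pos: [0.3985, 0.0326, 0.4242]
tool_rot: [-3.141, -0.0, -0.572]
contact_force: [0.9, -0.3, 0.5]
opening: 0.0275
grip_force: 0.0
[323 146]
```

View pics/w6.png

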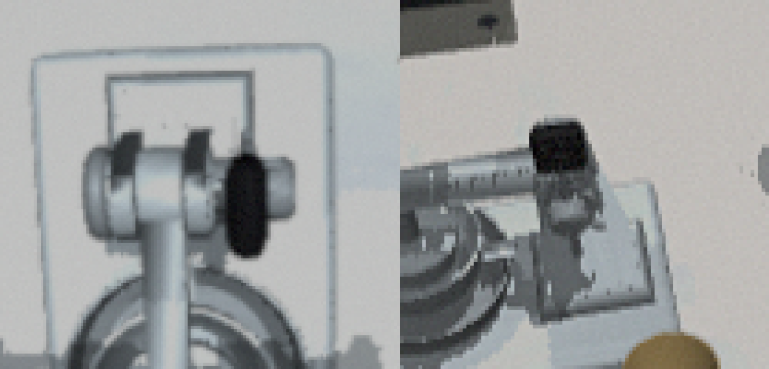

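Both views show the clip standing upright on the pin, square to it, with the head against the cheek. A last height check, then I hand in.

Run:
```python
from h import *
from cell import ticket
c=vision.get_calibration("wrist"); p,d=vision.read_camera("wrist")
vv,uu=np.mgrid[115:175,300:350]; o,r=rays(c,np.c_[uu.ravel(),vv.ravel()],True); R,t=Rt(c)
P=o+r*(d[115:175,300:350].ravel()/(r@R.T)[:,2])[:,None]
g=P[(p[115:175,300:350].max(2).ravel()<45)&(P[:,2]>.13)&(P[:,2]<.25)]
top=np.percentile(g[:,2],90); print(len(g),top,np.median(g,axis=0))
if abs(top-.1667)<.005: print(ticket.hand_in())
```

```text
372 0.1664447684785382 [0.43384992 0.01064232 0.16522982]
the job is handed in; nothing more can be done
None
```

The pin is pushed home and the R-clip is seated through its cross-hole: the grip top measures 166.4 mm against 166.7 mm expected, and the bent leg sprang shut. The gripper has let go and is clear, it never worked at the jigger, tumbler or lime half (not re-measured afterwards), and the job was handed in at about 20 s.

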